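# Make up a set of three dishes and bar the tray

### The arm

A 7-joint arm with a two-finger parallel gripper is mounted at the origin on a cart in front of the work surface, level with it; the furniture and walls round the work are solid. World frame = base frame: x ahead of the robot, y to its left, z up, the work surface at z = 0. Lengths are in m, angles in rad, forces in N, time in s.
With the tool pointing down it reaches from about 0.4 to 0.85 m from the base axis. Payload 4.5 kg.
Tool frame: the origin (TCP) lies at the very end of the fingers, on their centre line; the grasp point (between the pads) lies 19 mm behind it; z points along the fingers, y is the line along which they close (so a half turn about z gives the same grasp; the last joint's range is limited). The gripper opens to 88 mm and grips with 3 to 60 N. Pads are 18 mm wide; open, the fingers measure 123 mm over their backs; the gripper's body (75 mm by 187 mm) begins 45 mm behind the grasp point.
Start: joints at [-1.21, 0.689, -0.195, 1.565, 0.157, 0.902, -0.215], TCP at [0.201, 0.592, 0.239] pointing down, gripper open.
Joint ranges: [-3.01, 3.01], [-0.46, 2.08], [-1.47, 1.51], [0.13, 2.56], [-1, 4.14], [0.04, 2.09], [-2.66, 2.66]. Speed limits (rad/s): [2.57, 2.57, 3.14, 3.14, 3.14, 3.14, 3.14].

### API

Orientations are given as a unit quaternion [x, y, z, w].
In Python, from plant import r gives the robot as it stands. The module is installed in compiled form; this text tells all that it offers.
- The arm moves only by the shell command python3 -m pendant 'ROWS' [FORCE]. ROWS is JSON, one flat list of numbers, 7 for each row, row after row: the opening, from 0 (shut) to 1 (fully open), then the shift along the tool's x, y, z scaled (see below), then the turn, a rotation vector about the tool's x, y, z scaled (see below). A call has 1 to 12 rows; each row is the pose to reach, as a shift and turn from the pose commanded when the call began, along the tool's axes at that moment; what a row does not reach only later rows make up. The controller multiplies each number of a shift by 0.15 m and each number of a turn by pi/2 rad. A row lasts 1/10 s, in which the tool goes at most 50 mm and 8.59 degrees, less where a joint would pass 70% of its speed; a pose out of reach is approached as far as the arm can. A call with a number of a shift or a turn outside -1 to 1 is refused whole. A call with a gripper value outside its range is refused whole. The fingers move at their own pace and stop on an object; FORCE is the grip in N (left out, the last holds). Time passes only in rows, so rows that repeat a pose let the fingers close. It gives the time, the measured TCP pose, the force, the opening and the grip force at its end, in the units of the state.
- r.get_state(): the state, without advancing time (a new reading comes with each control period).
- r.snapshot(name): name is "scene" or "top" or "wrist"; returns a dict with "img" (480x640x3 uint8, red, green, blue), "mtx" (3x3 intrinsics, pixels), "k1" (the pictures are not rectified: a ray, as slopes to the right and down, at radius r is drawn at 1 + k1 r^2 times it, then the intrinsics apply), "cam_to_world" (4x4, takes a point from camera to world coordinates). Camera axes: x right, y up, looking along -z (the intrinsics and any distortion apply to the point x, -y, -z); pixel columns grow to the right and rows downward; lengths in m; the calibration is good to about 2 mm. A picture is of the moment at which its call begins. There is no depth.
- r.finish_job(): hands the job in; it is judged then, once.
The state is a dict: "clock": time; "q": joint angles; "qd": joint speeds; "joint_torque": joint torques, N m; "tool_pos": TCP position; "eef_rot": TCP orientation; "contact_force": force on the tool from outside, world axes, zero at the start; "moment": the same for the moment, N m; "opening": opening from 0.0 (shut) to 1.0 (fully open); "finger_force": force on a finger pad.
Only numpy, scipy, OpenCV 4.12 (cv2) and the standard library are available. Lean on these libraries where they do the work, as an engineer would, in place of code of your own. Each camera call takes 0.05 s, during which the arm holds its last target. There are 200 camera calls.

### The job

The blue tray must hold a set of exactly three sand-coloured petri dishes: one lies in it already, so slide in as many of the others as are missing, keeping every dish flat on the bench and never lifting one. Then swing the drop bar down across the mouth until it rests in its fork, with the three dishes inside behind it. Leave the spare sand-coloured dishes on the bench outside the tray, and do not disturb the purple dish, the orange pin box or the dropper bottle.

Things in the scene. Friction and masses are not known exactly. Their poses are not given: they have to be found in the camera images.
- tray: Blue U-shaped tray fixed to the bench, rails 18 mm high, 9 thick; floor level with the bench. Origin: middle of the inside, at bench height. +x to the back rail (inner face x=+80 mm), side rails' inner faces y=+/-82.5 mm, +y left; open mouth at x=-82 mm faces the robot. The bar closes along x=-85.5 mm; steel hinge (y=+101) and fork (y=-97), 27 mm high, reach to x=-99 mm.
- bar (a joint): Drop bar: aluminium, 10x10 mm, 200 mm long, red roller knob (20 mm thick, 26 mm long along the hinge axis) on a neck at its free end; hinged at the left of the mouth about the tray's x axis. Radians: 0 = closed, level in the fork, centre line 13 mm above the bench; 1.57 = upright; starts raised past upright, leaning out to the tray's left. Friction holds it anywhere.
- bar_hinge (a point): Point on the drop bar's hinge axis, 13 mm above the bench, at (-85.5, +101.5) mm in the tray's frame.
- bar_knob (a point): Centre of the red roller knob at the free end of the drop bar, 225 mm from the hinge axis.
- dish_0: One of five like sand-coloured closed petri dishes (culture dishes), a flat disc of 60 mm diameter and 14 mm height, about 30 g. Origin: centre of its underside; z up.
- dish_1: One of five like sand-coloured closed petri dishes (culture dishes), a flat disc of 60 mm diameter and 14 mm height, about 30 g. Origin: centre of its underside; z up.
- dish_2: One of five like sand-coloured closed petri dishes (culture dishes), a flat disc of 60 mm diameter and 14 mm height, about 30 g. Origin: centre of its underside; z up.
- dish_3: One of five like sand-coloured closed petri dishes (culture dishes), a flat disc of 60 mm diameter and 14 mm height, about 30 g. Origin: centre of its underside; z up.
- dish_4: One of five like sand-coloured closed petri dishes (culture dishes), a flat disc of 60 mm diameter and 14 mm height, about 30 g. Origin: centre of its underside; z up.
- purple_dish: Bystander: large purple petri dish, 93 mm diameter, 16 mm high. Origin: centre of its underside.
- pin_box: Bystander: round orange pin box, 52 mm diameter, 20 mm high. Origin: centre of its underside.
- dropper_bottle: Bystander: brown dropper bottle, 30 mm diameter, 86 mm high. Origin: centre of its underside.
Things that resemble listed ones, but are neither listed nor needed, are in the scene too. Leave any red look-alike of the dish_1 alone. What is shaped like the dish_4 but red is not meant.

How it is judged:
By the outcome, as a careful person would: the job done as asked, in the order asked, and still so for the second after the job is handed in, with the robot touching nothing.
It also fails if it takes over 72 s, if anything falls off the work surface, if the arm or the gripper's body presses on something with over 40 N, if the wrist force passes 120 N, or if a joint passes its speed limit or range.

## Working session

There is one attempt and no reset: what is moved stays moved. The work goes in short steps, Python scripts to look and compute and a shell command to move; the robot and the scene stay as the last step left them, time stands still between calls to the robot, and variables do not carry over. Pictures are saved under pics/ and viewed, at most 12 in all, crops included, and the job is handed in when it is done.

```bash
mkdir -p pics; python3 - <<'E'
from plant import r
import cv2,numpy as np
for n in ("scene","top"):
    s=r.snapshot(n); cv2.imwrite(f"pics/{n}0.png",s["img"][:,:,::-1]); np.savez(f"{n}0.npz",**s)
    print(n,s["mtx"].tolist(),s["k1"],np.round(s["cam_to_world"],3).tolist())
print(r.get_state())
E
```

```text
scene [[547.5079158818925, 0.0, 322.3933737393552], [0.0, 547.5079158818925, 238.54122706793868], [0.0, 0.0, 1.0]] -0.009422238684681955 [[0.589, 0.593, -0.549, -0.06], [-0.808, 0.43, -0.402, -0.47], [-0.002, 0.681, 0.733, 0.931], [0.0, 0.0, 0.0, 1.0]]
top [[444.3337276495283, 0.0, 320.73817214238477], [0.0, 444.3337276495283, 237.67814703688128], [0.0, 0.0, 1.0]] -0.03538686717442226 [[-0.028, 0.997, -0.073, 0.508], [-1.0, -0.028, 0.007, 0.029], [0.005, 0.073, 0.997, 1.239], [0.0, 0.0, 0.0, 1.0]]
{'clock': 0.1, 'q': array([-1.21016726,  0.68989836, -0.19447921,  1.56618443,  0.15726199,
        0.9025012 , -0.21511663]), 'qd': array([-0.00048595, -0.00206544, -0.00139682, -0.00396749, -0.00121631,
        0.00142156, -0.00021997]), 'joint_torque': array([-2.51597252e-03, -5.28497529e+01, -1.27099838e+00, -1.53835756e+01,
       -5.24521305e-02,  2.00746297e-03,  6.50964398e-05]), 'tool_pos': array([0.2005295 , 0.59138489, 0.2380051 ]), 'eef_rot': array([ 1.62689260e-01,  9.86677028e-01, -8.00466327e-04, -7.52972039e-05]), 'contact_force': array([-0.3687629 ,  0.27891005, -0.78111038]), 'moment': array([-0.05588809,  0.02056134, -0.01780252]), 'finger_force': 0.0, 'opening': 1.0013799453120322}
```

View pics/top0.png

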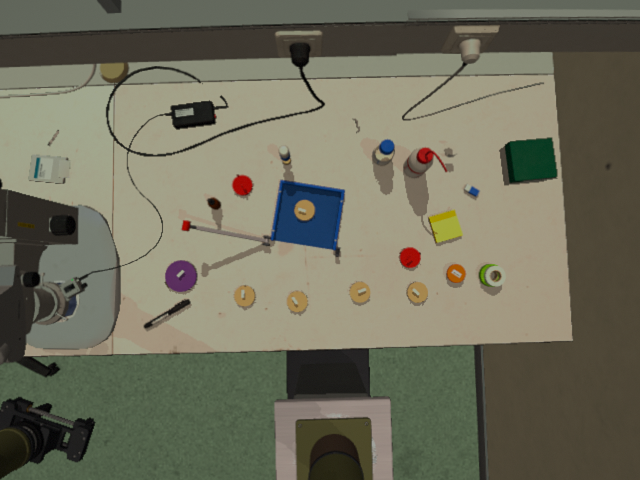

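View pics/scene0.png

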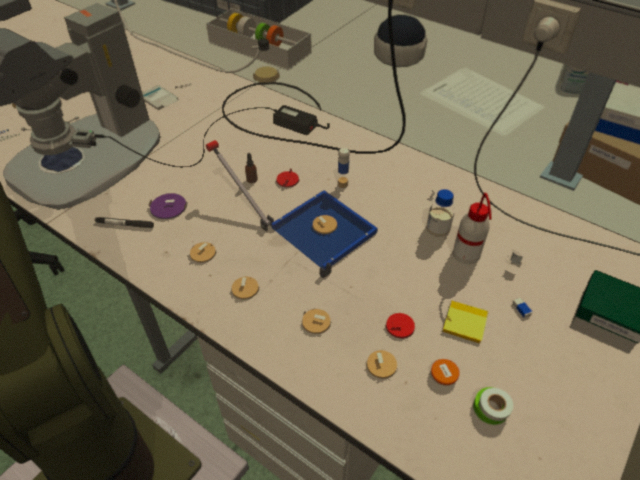

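Top view: sand dishes are at (244,296), (297,301), (360,292), (417,292), with one in the tray at (305,210). Red look-alikes are at (243,185) and (410,257). The purple dish is at (181,276), the orange pin box at (456,273) and the brown bottle at (214,203). The bar knob is at (186,226), the hinge at (268,240) and the fork at (337,252). The scene view agrees: dishes at (202,252), (245,288), (316,321), (382,364) and (325,225).

```bash
cat > h.py <<'E'
import numpy as np,cv2
def ray(s,uv):
    p=cv2.undistortPoints(np.array([[uv]],float),s["mtx"],np.array([float(s["k1"]),0,0,0]))[0,0]
    T=s["cam_to_world"]; d=T[:3,:3]@np.array([p[0],-p[1],-1]); return T[:3,3],d
def at(s,uv,z):
    o,d=ray(s,uv); return o+d*(z-o[2])/d[2]
def tri(s1,u1,s2,u2):
    o1,d1=ray(s1,u1);o2,d2=ray(s2,u2)
    t=np.linalg.lstsq(np.c_[d1,-d2],o2-o1,rcond=None)[0]
    a,b=o1+t[0]*d1,o2+t[1]*d2; return (a+b)/2,np.linalg.norm(a-b)
def proj(s,P):
    T=s["cam_to_world"]; c=T[:3,:3].T@(np.array(P)-T[:3,3]); x,y=c[0]/-c[2],-c[1]/-c[2]; k=1+float(s["k1"])*(x*x+y*y)
    return s["mtx"][0,0]*x*k+s["mtx"][0,2], s["mtx"][1,1]*y*k+s["mtx"][1,2]
def sand(img,lo=(10,60,120),hi=(22,190,255)):
    return cv2.inRange(cv2.cvtColor(img,cv2.COLOR_RGB2HSV),lo,hi)
def blobs(img,amin=80,**k):
    m=cv2.morphologyEx(sand(img,**k),cv2.MORPH_CLOSE,np.ones((9,9)))
    out=[]
    for c in cv2.findContours(m,cv2.RETR_EXTERNAL,cv2.CHAIN_APPROX_NONE)[0]:
        a=cv2.contourArea(c)
        if a>amin:
            (x,y),_,_=cv2.fitEllipse(c) if len(c)>5 else ((0,0),0,0); b=cv2.boundingRect(c); out.append((round(x,1),round(y,1),int(a),b[2:]))
    return out
E
python3 - <<'E'
from h import *
T=np.load("top0.npz");S=np.load("scene0.npz")
print(blobs(T["img"]));print(blobs(S["img"]))
for n,a,b in [("d0",(244,296),(202,252)),("d1",(297,301.5),(245,288)),("d2",(360,292.5),(316,321)),("d3",(417,292.5),(382,364)),("in",(305,210),(325,225)),("knob",(186,226),(212,146)),("purple",(181,276),(168,206)),("pin",(456,273),(445,372))]:
    print(n,np.round(tri(T,a,S,b)[0],3),tri(T,a,S,b)[1].round(4),at(T,a,.014).round(3))
for im,n,x,y,w,h in [(T,"t",165,165,190,150),(S,"s",190,130,200,150)]:
    cv2.imwrite(f"pics/{n}c.png",cv2.resize(im["img"][y:y+h,x:x+w,::-1],(w*4,h*4),interpolation=cv2.INTER_CUBIC))
E
```

```text
[(171.1, 337.0, 1085, (83, 37)), (454.1, 677.6, 393, (91, 61)), (296.8, 301.4, 365, (22, 24)), (244.0, 295.8, 359, (23, 24)), (419.0, 292.1, 367, (32, 23)), (359.5, 292.1, 366, (22, 25)), (495.3, 275.4, 102, (12, 12)), (455.0, 272.3, 307, (24, 20)), (217.8, 264.3, 123, (39, 22)), (272.7, 249.1, 185, (47, 12)), (219.9, 219.0, 91, (17, 20)), (304.2, 209.6, 288, (21, 20)), (439.7, 158.5, 97, (18, 25)), (399.5, 156.9, 280, (37, 25)), (370.5, 147.4, 199, (20, 21)), (476.8, 30.3, 234, (44, 15))]
[(626.8, 146.4, 292, (46, 24)), (77.1, 107.1, 702, (36, 31)), (347.9, 266.4, 147041, (640, 457)), (547.7, 23.2, 129, (18, 13)), (558.3, 4.0, 182, (45, 12)), (48.6, 20.9, 2210, (96, 48))]
d0 [0.443 0.237 0.001] 0.0003 [0.443 0.235 0.014]
d1 [ 0.424  0.09  -0.   ] 0.0006 [0.425 0.09  0.014]
d2 [ 0.444 -0.085  0.003] 0.0002 [ 0.444 -0.084  0.014]
d3 [ 0.439 -0.244  0.001] 0.0016 [ 0.439 -0.24   0.014]
in [ 0.678  0.062 -0.001] 0.0004 [0.676 0.061 0.014]
knob [0.628 0.358 0.13 ] 0.001 [0.641 0.393 0.014]
purple [0.503 0.411 0.001] 0.0 [0.503 0.407 0.014]
pin [ 0.489 -0.352  0.011] 0.0007 [ 0.49  -0.351  0.014]
```

View pics/tc.png

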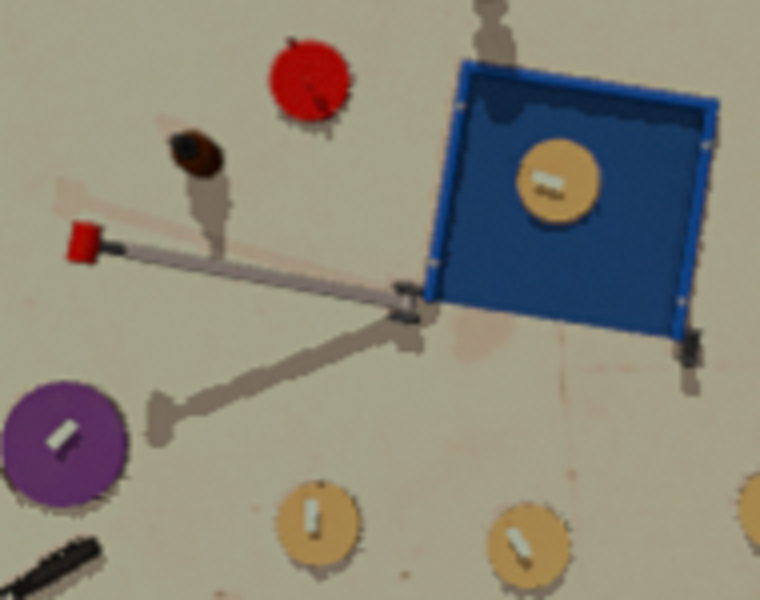

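View pics/sc.png

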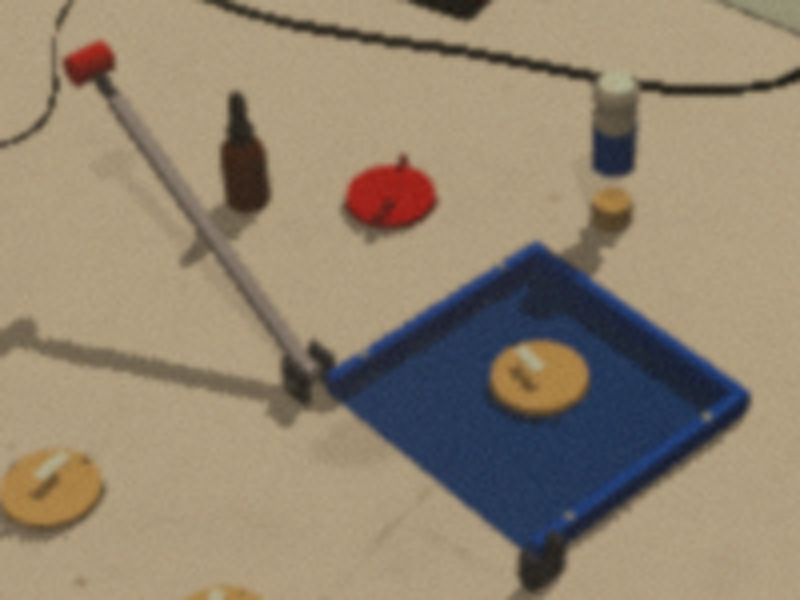

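The top crop shows the tray's rail corners at about (281,180), (344,190), (335,250) and (272,240) in full-picture pixels, with the mouth facing the robot. The scene crop shows the bar raised to the left with its knob at (212,146), and the brown bottle beyond the bar at (251,172). For choosing: the sand dishes outside the tray are at (244,296), (297,301), (360,292) and (417,292). The reds at (243,185) and (410,257) and the pin box at (456,273) are not meant. I choose (297,301) and (360,292), the two nearest the mouth.

```bash
cat >> h.py <<'E'
def R2(a): return np.array([[np.cos(a),-np.sin(a)],[np.sin(a),np.cos(a)]])
E
python3 - <<'E'
from h import *
T=np.load("top0.npz");S=np.load("scene0.npz")
M=np.array([[89,91.5],[89,-91.5],[-82,-91.5],[-82,91.5]])/1e3
ct=[(463,62),(717,101),(680,340),(428,300)]; ct=[(165+x/4,165+y/4) for x,y in ct]
cs=[(536,243),(749,393),(535,548),(330,376)]; cs=[(190+x/4,130+y/4) for x,y in cs]
def fit(W):
    mu,mw=M.mean(0),W.mean(0);A=(M-mu).T@(W-mw);a=np.arctan2(A[0,1]-A[1,0],A[0,0]+A[1,1]);o=mw-R2(a)@mu
    return a,o,np.abs((M@R2(a).T+o)-W).max()
for n,W in [("top",np.array([at(T,c,.018)[:2] for c in ct])),("scene",np.array([at(S,c,.018)[:2] for c in cs])),("tri",np.array([tri(T,a,S,b)[0][:2] for a,b in zip(ct,cs)]))]: print(n,fit(W))
print([tri(T,a,S,b)[0][2].round(3) for a,b in zip(ct,cs)])
a,o,_=fit(np.array([(at(T,c,.018)[:2]+at(S,d,.018)[:2])/2 for c,d in zip(ct,cs)])); print("used",a,o)
np.savez("tray.npz",a=a,o=o)
for n,p,q in [("d1",(297,301.5),(245,288)),("d2",(360,292.5),(316,321)),("in",(304.7,210),(325,224.5))]:
    for z in (.010,):
        w=(at(T,p,z)[:2]+at(S,q,z)[:2])/2; print(n,at(T,p,z)[:2].round(4),at(S,q,z)[:2].round(4),(R2(a).T@(w-o)).round(4))
for n,t in [("L",(-.035,.045)),("R",(-.035,-.045)),("hinge",(-.0855,.1015)),("knobend",(-.0855,-.1235))]: print(n,(R2(a)@t+o).round(4))
k=tri(T,(186,226),S,(212,146))[0];print("knob tray",(R2(a).T@(k[:2]-o)).round(4),k[2])
b=tri(T,(214,203),S,(251,165))[0];print("bottle",b.round(3))
E
```

```text
top (np.float64(-0.1793082657643562), array([0.65787665, 0.05390639]), np.float64(0.004379975849807732))
scene (np.float64(-0.1874363845166052), array([0.65516692, 0.05087582]), np.float64(0.003737849386160619))
tri (np.float64(-0.18062290482270837), array([0.65868954, 0.05369397]), np.float64(0.004198304958100141))
[np.float64(0.013), np.float64(0.013), np.float64(0.012), np.float64(0.015)]
used -0.1833786739705322 [0.65652176 0.05239113]
d1 [0.4243 0.0899] [0.4186 0.0838] [-0.2374 -0.009 ]
d2 [ 0.4439 -0.084 ] [ 0.4397 -0.0878] [-0.1859 -0.1751]
in [0.6767 0.0623] [0.6705 0.0567] [0.0155 0.0101]
L [0.6303 0.103 ]
R [0.6139 0.0145]
hinge [0.591  0.1678]
knobend [ 0.5499 -0.0534]
knob tray [-0.0833  0.2951] 0.1302816698712575
bottle [0.697 0.305 0.052]
```

Tray yaw is about -10.5°. With tool y along tray +x, tool x lies along tray +y, so I turn there while heading for the first dish.

```bash
python3 -m pendant '[1,-1,-1,0,0,0,0.91, 1,-1,-1,0,0,0,0.91, 1,-1,-1,0,0,0,0.91, 1,-1,-1,0,0,0,0.91, 1,-1,-1,0,0,0,0.91, 1,-1,-1,0,0,0,0.91, 1,-1,-1,0,0,0,0.91, 1,-1,-1,0,0,0,0.91, 1,-1,-1,0,0,0,0.91, 1,-1,-1,0,0,0,0.91, 1,-1,-1,0,0,0,0.91]' 10
cat >> h.py <<'E'
from scipy.spatial.transform import Rotation
def tf():
    t=np.load("tray.npz"); return float(t["a"]),t["o"]
def where(st):
    a,o=tf(); p=st["tool_pos"]; Rm=Rotation.from_quat(st["eef_rot"]).as_matrix()
    return "tcp tray mm",(R2(a).T@(p[:2]-o)*1e3).round(1),"z",round(p[2]*1e3,1),"yaw(tool y) vs tray deg",round(np.degrees(np.arctan2(Rm[1,1],Rm[0,1])-a),2),"tilt",Rm[:2,2].round(4),"F",st["contact_force"].round(1),"op",round(st["opening"],3)
E
python3 -c "
from h import *; from plant import r
s=r.get_state();print(where(s),s['q'].round(2),s['clock'])"
```

```text
clock: 1.2
tool_pos: [0.2943, 0.4016, 0.2385]
eef_rot: [0.769, 0.639, -0.0, 0.0]
contact_force: [1.2, 0.2, 1.5]
opening: 1.002
finger_force: 0.0
('tcp tray mm', array([-419.9,  277.3]), 'z', np.float64(238.5), 'yaw(tool y) vs tray deg', np.float64(-0.11), 'tilt', array([-0.0001, -0.0008]), 'F', array([1.2, 0.2, 1.5]), 'op', 1.002) [-1.16  0.53  0.21  1.95 -0.17  0.67 -1.04] 1.2
```

```bash
python3 -m pendant '[1,-1,0.7,0,0,0,0, 1,-1,0.7,0,0,0,0, 1,-1,0.7,0,0,0,0, 1,-1,0.7,0,0,0,0, 1,-1,0.7,0,0,0,0]' && python3 -m pendant '[1,-0.9,0.5,0.3,0,0,0, 1,-0.9,0.5,0.3,0,0,0, 1,-0.9,0.5,0.3,0,0,0, 1,-0.9,0.5,0.3,0,0,0, 1,-0.9,0.5,0.3,0,0,0, 1,-0.9,0.5,0.3,0,0,0]'
python3 - <<'E'
from h import *; from plant import r
s=r.get_state();print(where(s))
w=r.snapshot("wrist"); np.savez("w1.npz",**w); cv2.imwrite("pics/w1.png",w["img"][:,:,::-1])
print(w["cam_to_world"].round(3).tolist(),w["k1"],w["mtx"][0])
E
```

```text
clock: 1.7
tool_pos: [0.3718, 0.2298, 0.2389]
eef_rot: [0.772, 0.636, -0.001, 0.001]
contact_force: [0.2, 0.9, -0.7]
opening: 1.004
finger_force: 0.0
clock: 2.3
tool_pos: [0.4188, 0.0904, 0.1938]
eef_rot: [0.769, 0.64, 0.0, -0.001]
contact_force: [-0.2, 0.4, -0.2]
opening: 1.001
finger_force: 0.0
('tcp tray mm', array([-240.7,   -6. ]), 'z', np.float64(193.8), 'yaw(tool y) vs tray deg', np.float64(0.05), 'tilt', array([-0.    ,  0.0015]), 'F', array([-0.2,  0.4, -0.2]), 'op', 1.001)
[[0.983, 0.172, 0.057, 0.434], [-0.181, 0.933, 0.31, 0.172], [-0.0, -0.315, 0.949, 0.339], [0.0, 0.0, 0.0, 1.0]] -0.06049659102572207 [386.903778     0.         321.81624989]
```

View pics/w1.png

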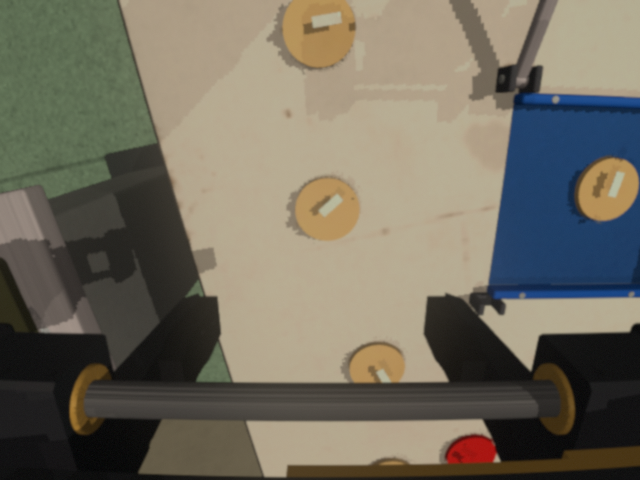

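The wrist view shows d1 at (327,208), d2 at (377,364) and d0 at (319,30). The tray mouth runs from (519,99) on the left rail to (491,297) on the right rail, and the dish inside is at (608,188).

```bash
python3 - <<'E'
from h import *
a,o=tf(); W=np.load("w1.npz");T=np.load("top0.npz");S=np.load("scene0.npz")
f=lambda p:(R2(a).T@(p[:2]-o)*1e3).round(1)
print(blobs(W["img"],amin=800))
for n,p,z in [("d1",(327,208),.014),("d2",(377,363),.014),("in",(608,188),.014),("L rail front out top",(518,93),.018),("L rail front inner floor",(515,108),.018),("R rail front",(491,298),.018)]:
    print(n,at(W,p,z)[:2].round(4),f(at(W,p,z)))
for n,u,v,q in [("d1",(327,208),(297,301.5),(245,288)),("d2",(377,363),(360,292.5),(316,321)),("in",(608,188),(304.7,210),(325,224.5))]:
    x=tri(W,u,T,v); y=tri(W,u,S,q); print(n,x[0].round(3),f(x[0]),x[1].round(4),y[0].round(3),f(y[0]),y[1].round(4))
E
```

```text
[(376.2, 363.0, 2112, (63, 43)), (325.8, 209.5, 3782, (72, 75)), (608.8, 188.9, 2889, (62, 63)), (488.3, 143.2, 1418, (43, 49)), (321.5, 42.7, 6605, (167, 108))]
d1 [0.4236 0.0938] [-236.6   -1.8]
d2 [ 0.4447 -0.0709] [-185.8 -159.9]
in [0.6695 0.0679] [ 9.9 17.6]
L rail front out top [0.5895 0.16  ] [-85.6  93.6]
L rail front inner floor [0.5865 0.1489] [-86.4  82.1]
R rail front [ 0.5589 -0.0172] [-83.3 -86.2]
d1 [ 0.423  0.09  -0.   ] [-236.2   -5.2] 0.0004 [ 0.424  0.09  -0.   ] [-236.    -5.4] 0.0009
d2 [ 0.444 -0.085 -0.005] [-183.7 -174. ] 0.0022 [ 0.446 -0.083 -0.002] [-182.8 -171.5] 0.0008
in [0.678 0.063 0.001] [19.4 14.6] 0.0016 [ 0.68   0.063 -0.001] [21.  14.9] 0.0009
```

```bash
python3 -c "
import numpy as np; np.savez('tray.npz',a=-.181,o=[.6585,.0537])"
python3 -m pendant '[1,0,0.035,0.9,0,0,0, 1,0,0.035,0.9,0,0,0, 1,0,0.035,0.9,0,0,0, 1,0,0.035,0.9,0,0,0]' && python3 -m pendant '[1,0,0,0.2,0,0,0, 1,0,0,0.36,0,0,0, 1,0,0,0.36,0,0,0, 1,0,0,0.36,0,0,0]'
python3 - <<'E'
from h import *; from plant import r
print(where(r.get_state()))
w=r.snapshot("wrist"); np.savez("w2.npz",**w); cv2.imwrite("pics/w2.png",w["img"][:,:,::-1])
E
```

```text
clock: 2.75
tool_pos: [0.4213, 0.0894, 0.0555]
eef_rot: [0.768, 0.64, -0.003, -0.002]
contact_force: [0.2, -0.5, 0.7]
opening: 1.003
finger_force: 0.0
clock: 3.15
tool_pos: [0.4382, 0.0925, 0.0164]
eef_rot: [0.766, 0.643, -0.008, -0.005]
contact_force: [2.7, 2.6, -1.1]
opening: 1.0
finger_force: 0.0
('tcp tray mm', array([-223.7,   -1.5]), 'z', np.float64(16.4), 'yaw(tool y) vs tray deg', np.float64(0.33), 'tilt', array([-0.0189, -0.0024]), 'F', array([ 2.7,  2.6, -1.1]), 'op', 1.0)
```

View pics/w2.png

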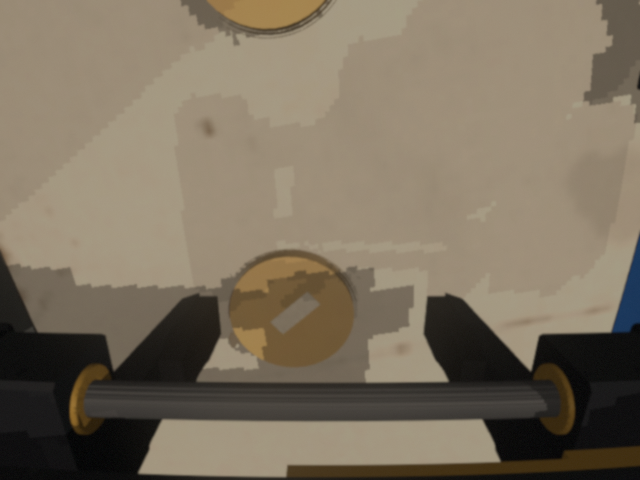

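The arm sits at its inner reach limit: it drifted outward, so d1 at (291,308) is off-centre between the fingers. I check which joint limits it.

```bash
python3 - <<'E'
from h import *; from plant import r
s=r.get_state(); print(s["q"].round(3),where(s))
T=np.load("top0.npz");S=np.load("scene0.npz");W=np.load("w1.npz");a,o=tf()
f=lambda p:(R2(a).T@(p[:2]-o)*1e3).round(1)
for n,v,q in [("d0",(244,296),(202,252)),("d1",(297,301.5),(245,288)),("d2",(360,292.5),(316,321)),("d3",(417,292.5),(382,364)),("red",(410,257),(400,325)),("pur",(181,276),(168,206)),("pin",(456,273),(445,371)),("in",(304.7,210),(325,224.5))]:
    x=tri(T,v,S,q)[0]; print(n,x.round(3),f(x),np.hypot(*x[:2]).round(3))
E
```

```text
[-0.334  0.926  0.043  2.211 -0.993  0.044  0.526] ('tcp tray mm', array([-223.6,   -1.7]), 'z', np.float64(15.7), 'yaw(tool y) vs tray deg', np.float64(1.26), 'tilt', array([-0.0195, -0.0033]), 'F', array([ 1.1, -0.1, -1.3]), 'op', 0.997)
d0 [0.443 0.237 0.001] [-245.  141.] 0.502
d1 [ 0.424  0.09  -0.   ] [-237.5   -6.4] 0.433
d2 [ 0.444 -0.085  0.003] [-186.5 -174.9] 0.452
d3 [ 0.439 -0.244  0.001] [-162.1 -332.4] 0.502
red [ 0.537 -0.228  0.   ] [ -68.5 -298.4] 0.584
pur [0.503 0.411 0.001] [-217.7  323.7] 0.65
pin [ 0.49  -0.351  0.013] [ -93.3 -428.5] 0.602
in [0.678 0.062 0.   ] [17.7 12.1] 0.681
```

q6 and q5 are at their limits, so d1 is too close to the base. d0 (radius 0.50) is reachable, so I take that first for the left slot.

```bash
python3 -m pendant '[1,0,0,-0.4,0,0,0, 1,0,0,-0.6,0,0,0, 1,0.98,0.03,-0.6,0,0,0, 1,0.98,0.03,-0.6,0,0,0, 1,0.98,0.03,-0.6,0,0,0, 1,0.98,0.03,-0.6,0,0,0, 1,0.98,0.03,-0.6,0,0,0, 1,0.98,0.03,-0.6,0,0,0]'
python3 - <<'E'
from h import *; from plant import r
s=r.get_state();print(where(s),s["q"].round(2))
w=r.snapshot("wrist"); np.savez("w3.npz",**w); a,o=tf()
for b in blobs(w["img"],amin=1500):
    print(b,(R2(a).T@(at(w,b[:2],.014)[:2]-o)*1e3).round(1),(R2(a).T@(at(w,b[:2],.0)[:2]-o)*1e3).round(1))
E
```

```text
clock: 4.0
tool_pos: [0.4699, 0.2339, 0.1045]
eef_rot: [0.77, 0.638, -0.01, -0.006]
contact_force: [0.5, -0.4, -0.5]
opening: 1.0
finger_force: 0.0
('tcp tray mm', array([-218. ,  143.3]), 'z', np.float64(104.5), 'yaw(tool y) vs tray deg', np.float64(-0.39), 'tilt', array([-0.0224, -0.0036]), 'F', array([ 0.5, -0.4, -0.5]), 'op', 1.0) [-0.86  0.87  0.56  1.98 -0.86  0.58  0.11]
(287.8, 239.4, 5227, (102, 88)) [-242.   147.7] [-243.6  142.9]
(323.0, 113.2, 11879, (144, 154)) [-219.  225.] [-219.2  224.8]
(495.2, 83.9, 29375, (229, 283)) [-120.8  241.3] [-115.2  242.2]
(98.6, 90.4, 16431, (168, 260)) [-351.   240.3] [-359.2  241. ]
```

```bash
python3 -m pendant '[1,-0.01,-0.14,0.2,-0.0145,0,0, 1,-0.01,-0.14,0.4,-0.0145,0,0, 1,-0.01,-0.14,0.55,-0.0145,0,0, 1,-0.01,-0.14,0.6,-0.0145,0,0, 1,-0.01,-0.14,0.66,-0.0145,0,0, 1,-0.01,-0.14,0.66,-0.0145,0,0]'
python3 - <<'E'
from h import *; from plant import r
s=r.get_state();print(where(s),s["q"].round(2))
E
```

```text
clock: 4.65
tool_pos: [0.4472, 0.2353, 0.0046]
eef_rot: [0.77, 0.638, -0.003, 0.003]
contact_force: [0.2, -0.3, 0.4]
opening: 1.001
finger_force: 0.0
('tcp tray mm', array([-240.5,  140.6]), 'z', np.float64(4.6), 'yaw(tool y) vs tray deg', np.float64(-0.35), 'tilt', array([-0.0012, -0.0092]), 'F', array([ 0.2, -0.3,  0.4]), 'op', 1.001) [-0.71  0.98  0.22  2.06 -0.97  0.21  0.19]
```

```bash
python3 -m pendant '[0.6,0,0,0,0,0,0, 0.6,0,0,0,0,0,0, 0.6,0,0,0,0,0,0, 0.6,0,0,0,0,0,0, 0.6,0,0,0,0,0,0, 0.6,0,0,0,0,0,0]' 4
python3 - <<'E'
from h import *; from plant import r
s=r.get_state();print(where(s),s["q"].round(2))
w=r.snapshot("wrist"); cv2.imwrite("pics/w4.png",w["img"][:,:,::-1])
E
```

```text
clock: 5.25
tool_pos: [0.4471, 0.2364, 0.005]
eef_rot: [0.769, 0.639, -0.003, 0.003]
contact_force: [-0.3, 0.3, 5.0]
opening: 0.679
finger_force: 4.0
('tcp tray mm', array([-240.9,  141.6]), 'z', np.float64(5.0), 'yaw(tool y) vs tray deg', np.float64(-0.23), 'tilt', array([-0.0006, -0.0084]), 'F', array([-0.3,  0.3,  5. ]), 'op', 0.679) [-0.71  0.97  0.22  2.06 -0.97  0.21  0.19]
```

View pics/w4.png

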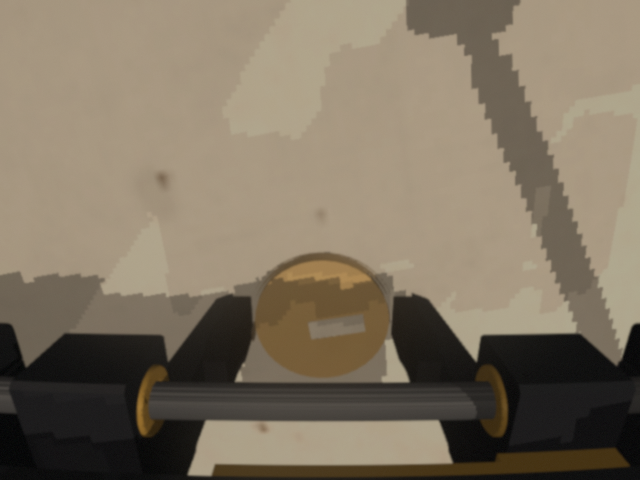

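Dish d0 (322,315) sits squarely between the pads, which measure 60 mm apart. I drag it flat to in front of the mouth.

```bash
python3 -m pendant '[0.6,-0.1,0.08,0.003,0,0,0, 0.6,-0.2,0.16,0.003,0,0,0, 0.6,-0.3,0.24,0.003,0,0,0, 0.6,-0.4,0.32,0.003,0,0,0, 0.6,-0.5,0.41,0.003,0,0,0, 0.6,-0.58,0.48,0.003,0,0,0, 0.6,-0.62,0.51,0.003,0,0,0, 0.6,-0.62,0.51,0.003,0,0,0]'
python3 - <<'E'
from h import *; from plant import r
s=r.get_state();print(where(s),s["q"].round(2))
E
```

```text
clock: 6.1
tool_pos: [0.5055, 0.1295, 0.0051]
eef_rot: [0.77, 0.638, -0.003, 0.003]
contact_force: [-1.3, 0.6, -0.1]
opening: 0.68
finger_force: 4.0
('tcp tray mm', array([-164.2,   47. ]), 'z', np.float64(5.1), 'yaw(tool y) vs tray deg', np.float64(-0.34), 'tilt', array([-0.0006, -0.0096]), 'F', array([-1.3,  0.6, -0.1]), 'op', 0.68) [-0.49  0.98  0.24  2.02 -0.87  0.25  0.32]
```

```bash
python3 -m pendant '[0.6,0,0.11,0.004,0,0,0, 0.6,0,0.22,0.006,0,0,0, 0.6,0,0.33,0.006,0,0,0, 0.6,0,0.44,0.006,0,0,0, 0.6,0,0.55,0.006,0,0,0, 0.6,0,0.66,0.006,0,0,0, 0.6,-0.005,0.75,0.006,0,0,0, 0.6,-0.005,0.81,0.006,0,0,0, 0.6,-0.005,0.81,0.006,0,0,0]'
python3 - <<'E'
from h import *; from plant import r
s=r.get_state();print(where(s),s["q"].round(2))
w=r.snapshot("wrist"); np.savez("w5.npz",**w); cv2.imwrite("pics/w5.png",w["img"][:,:,::-1])
E
```

```text
clock: 7.0
tool_pos: [0.6253, 0.1083, 0.0043]
eef_rot: [0.769, 0.639, -0.002, 0.004]
contact_force: [0.1, 0.3, 1.8]
opening: 0.678
finger_force: 4.0
('tcp tray mm', array([-42.5,  47.7]), 'z', np.float64(4.3), 'yaw(tool y) vs tray deg', np.float64(-0.19), 'tilt', array([ 0.0008, -0.0085]), 'F', array([0.1, 0.3, 1.8]), 'op', 0.678) [-0.48  1.08  0.43  1.67 -0.75  0.56  0.23]
```

View pics/w5.png

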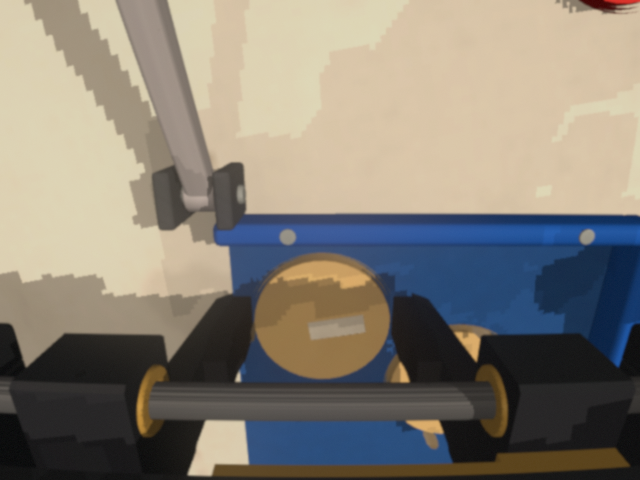

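The wrist view shows the dish inside the tray: its left edge at (254,318) is about 10 mm inside the mouth edge at x≈232, and the dish already there shows behind the right finger. I release, lift and go to d2.

```bash
python3 -m pendant '[0.76,0,0,0,0,0,0, 0.76,0,0,0,0,0,0, 0.76,0,0,0,0,0,0, 0.76,0,0,-0.1,0,0,0, 0.76,0,0,-0.3,0,0,0, 0.8,0,0,-0.5,0,0,0, 1,-1,-0.8,-0.5,0,0,0, 1,-1,-0.8,-0.5,0,0,0, 1,-1,-0.8,-0.5,0,0,0, 1,-1,-0.8,-0.5,0,0,0, 1,-1,-0.8,-0.5,0,0,0]' && python3 -m pendant '[1,-0.48,0,0,0.005,0,0, 1,-0.48,0,0,0.005,0,0, 1,-0.48,0,0,0.005,0,0, 1,-0.48,0,0,0.005,0,0]'
python3 - <<'E'
from h import *; from plant import r
s=r.get_state();print(where(s),s["q"].round(2))
w=r.snapshot("wrist"); t=r.snapshot("top");np.savez("w6.npz",**w);np.savez("t6.npz",**t); a,o=tf()
for k,am in ((w,1500),(t,200)):
  for b in blobs(k["img"],amin=am):
    print(b,(R2(a).T@(at(k,b[:2],.014)[:2]-o)*1e3).round(1),(R2(a).T@(at(k,b[:2],.0)[:2]-o)*1e3).round(1))
E
```

```text
clock: 8.15
tool_pos: [0.4735, -0.0224, 0.0822]
eef_rot: [0.772, 0.635, -0.006, 0.003]
contact_force: [-0.4, -0.4, -0.0]
opening: 0.997
finger_force: 0.0
clock: 8.55
tool_pos: [0.4663, -0.0876, 0.0817]
eef_rot: [0.77, 0.638, -0.005, 0.0]
contact_force: [0.2, 1.1, 1.0]
opening: 0.997
finger_force: 0.0
('tcp tray mm', array([-163.6, -173.6]), 'z', np.float64(81.7), 'yaw(tool y) vs tray deg', np.float64(-0.28), 'tilt', array([-0.0074, -0.0068]), 'F', array([0.2, 1.1, 1. ]), 'op', 0.997) [-0.08  0.81  0.27  2.14 -0.74  0.28  0.64]
(366.3, 444.3, 3287, (170, 59)) [-132.8 -317.8] [-130.9 -332.9]
(377.1, 160.9, 44412, (342, 341)) [-134.1 -116.6] [-132.2 -118.4]
(296.7, 300.9, 350, (22, 23)) [-235.1   -5.7] [-236.2   -5.1]
(420.2, 292.3, 327, (29, 24)) [-160.6 -337.5] [-160.8 -340.7]
(494.3, 281.6, 223, (16, 25)) [-100.7 -537.3] [-100.2 -542.8]
(454.8, 273.6, 342, (24, 23)) [ -95.3 -425.4] [ -94.8 -429.6]
(268.4, 263.2, 9081, (176, 161)) [-145.2   87.4] [-145.2   89. ]
(418.5, 195.0, 592, (30, 47)) [ 106.3 -295.9] [ 109.1 -298.7]
(387.2, 161.3, 1019, (57, 54)) [ 187.4 -195.9] [ 191.2 -197.6]
(475.3, 28.9, 238, (44, 7)) [ 616.2 -395.4] [ 624.9 -399.4]
```

```bash
python3 -m pendant '[1,0,-0.09,0.2,0,0,0, 1,0,-0.09,0.39,0,0,0, 1,0,-0.09,0.39,0,0,0, 1,0,-0.09,0.39,0,0,0]'
python3 - <<'E'
from h import *; from plant import r
s=r.get_state();print(where(s),s["q"].round(2))
w=r.snapshot("wrist"); np.savez("w7.npz",**w);cv2.imwrite("pics/w7.png",w["img"][:,:,::-1])
E
```

```text
clock: 9.05
tool_pos: [0.452, -0.0849, 0.0229]
eef_rot: [0.769, 0.639, -0.006, -0.0]
contact_force: [0.4, -0.0, 0.0]
opening: 1.003
finger_force: 0.0
('tcp tray mm', array([-178.2, -173.5]), 'z', np.float64(22.9), 'yaw(tool y) vs tray deg', np.float64(-0.18), 'tilt', array([-0.0091, -0.0065]), 'F', array([ 0.4, -0. ,  0. ]), 'op', 1.003) [ 0.03  0.91  0.07  2.19 -0.81  0.07  0.71]
```

View pics/w7.png

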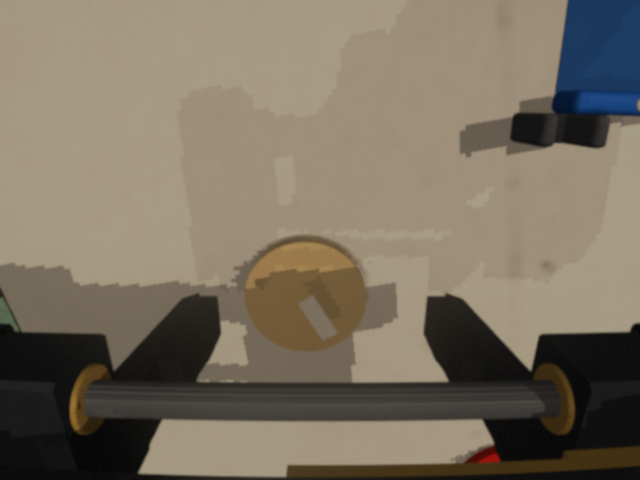

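The dish (306,294) lies between the fingers, about 6 mm toward the rear one. There is room to go straight down, shifted 2 mm forward.

```bash
python3 -m pendant '[1,0,0.015,0.04,0,0,0, 1,0,0.015,0.08,0,0,0, 1,0,0.015,0.12,0,0,0, 1,0,0.015,0.12,0,0,0, 1,0,0.015,0.12,0,0,0]'
python3 - <<'E'
from h import *; from plant import r
s=r.get_state();print(where(s),s["q"].round(3))
E
```

```text
clock: 9.6
tool_pos: [0.4551, -0.0865, 0.0058]
eef_rot: [0.77, 0.638, -0.006, 0.0]
contact_force: [0.1, 0.5, -0.2]
opening: 1.0
finger_force: 0.0
('tcp tray mm', array([-174.8, -174.6]), 'z', np.float64(5.8), 'yaw(tool y) vs tray deg', np.float64(-0.29), 'tilt', array([-0.009 , -0.0076]), 'F', array([ 0.1,  0.5, -0.2]), 'op', 1.0) [ 0.049  0.949  0.055  2.178 -0.998  0.044  0.893]
```

```bash
python3 -m pendant '[0.6,0,0,0,0,0,0, 0.6,0,0,0,0,0,0, 0.6,0,0,0,0,0,0, 0.6,0,0,0,0,0,0, 0.6,0,0,0,0,0,0, 0.6,0,0,0,0,0,0, 0.6,0,0,0,0,0,0]' 4
python3 - <<'E'
from h import *; from plant import r
s=r.get_state();print(where(s),s["q"].round(3))
E
```

```text
clock: 10.3
tool_pos: [0.4546, -0.0866, 0.0054]
eef_rot: [0.77, 0.639, -0.006, -0.0]
contact_force: [-0.7, 0.2, 3.0]
opening: 0.678
finger_force: 4.0
('tcp tray mm', array([-175.4, -174.7]), 'z', np.float64(5.4), 'yaw(tool y) vs tray deg', np.float64(-0.26), 'tilt', array([-0.01  , -0.0071]), 'F', array([-0.7,  0.2,  3. ]), 'op', 0.678) [ 0.05   0.95   0.055  2.178 -1.     0.043  0.896]
```

```bash
python3 -m pendant '[0.6,0.05,0.05,0.003,0,0,0, 0.6,0.15,0.1,0.003,0,0,0, 0.6,0.25,0.12,0.003,0,0,0, 0.6,0.35,0.12,0.003,0,0,0, 0.6,0.46,0.12,0.003,0,0,0, 0.6,0.57,0.12,0.003,0,0,0, 0.6,0.68,0.12,0.003,0,0,0, 0.6,0.78,0.12,0.003,0,0,0, 0.6,0.86,0.12,0.003,0,0,0, 0.6,0.86,0.12,0.003,0,0,0]'
python3 - <<'E'
from h import *; from plant import r
s=r.get_state();print(where(s),s["q"].round(3))
E
```

```text
clock: 11.3
tool_pos: [0.4967, 0.039, 0.0037]
eef_rot: [0.769, 0.64, -0.005, -0.001]
contact_force: [0.8, 1.7, 4.8]
opening: 0.674
finger_force: 4.0
('tcp tray mm', array([-156.5,  -43.6]), 'z', np.float64(3.7), 'yaw(tool y) vs tray deg', np.float64(-0.09), 'tilt', array([-0.0091, -0.0058]), 'F', array([0.8, 1.7, 4.8]), 'op', 0.674) [-0.297  0.975  0.207  2.078 -0.997  0.199  0.627]
```

Next, into the right slot at tray (-42, -45): 115 mm along tool y.

```bash
python3 -m pendant '[0.6,0,0.11,0.001,0,0,0, 0.6,0,0.22,0.001,0,0,0, 0.6,-0.01,0.33,0.001,0,0,0, 0.6,-0.01,0.44,0.001,0,0,0, 0.6,-0.01,0.55,0.001,0,0,0, 0.6,-0.01,0.65,0.001,0,0,0, 0.6,-0.01,0.73,0.001,0,0,0, 0.6,-0.01,0.78,0.001,0,0,0, 0.6,-0.01,0.78,0.001,0,0,0]'
python3 - <<'E'
from h import *; from plant import r
s=r.get_state();print(where(s),s["q"].round(3))
E
```

```text
clock: 12.2
tool_pos: [0.6115, 0.0133, 0.0023]
eef_rot: [0.77, 0.639, -0.006, -0.0]
contact_force: [1.1, -0.1, 1.6]
opening: 0.679
finger_force: 4.0
('tcp tray mm', array([-39. , -48.2]), 'z', np.float64(2.3), 'yaw(tool y) vs tray deg', np.float64(-0.26), 'tilt', array([-0.0091, -0.0075]), 'F', array([ 1.1, -0.1,  1.6]), 'op', 0.679) [-0.349  1.079  0.465  1.74  -0.849  0.545  0.473]
```

```bash
python3 -m pendant '[0.76,0,0,0,0,0,0, 0.76,0,0,0,0,0,0, 0.76,0,0,0,0,0,0, 0.76,0,0,-0.1,0,0,0, 0.76,0,0,-0.3,0,0,0, 0.76,0,0,-0.6,0,0,0, 0.7,0,0,-1,0,0,0, 0.6,0,0,-1,0,0,0, 0.6,0,0,-1,0,0,0]' && python3 -m pendant '[0.6,0,-0.3,-0.3,-0.005,0.004,0, 0.6,0.6,-0.3,-0.4,-0.005,0.004,0, 0.6,1,-0.3,-0.4,-0.005,0.004,0, 0.6,1,-0.3,-0.4,-0.005,0.004,0, 0.6,1,-0.3,-0.4,-0.005,0.004,0, 0.6,1,-0.3,-0.4,-0.005,0.004,0]' && python3 -m pendant '[0.6,1,0,0,0,0,0, 0.6,1,0,0,0,0,0, 0.6,1,0,0,0,0,0, 0.6,1,0,0,0,0,0, 0.6,1,0,0,0,0,0]'
python3 - <<'E'
from h import *; from plant import r
s=r.get_state();print(where(s),s["q"].round(3))
t=r.snapshot("top");c=r.snapshot("scene");w=r.snapshot("wrist");np.savez("t8.npz",**t);np.savez("s8.npz",**c);np.savez("w8.npz",**w)
A=t["img"][165:315,165:365,::-1];B=w["img"][:,:,::-1]
cv2.imwrite("pics/c8.png",np.hstack([cv2.resize(A,(400,300),interpolation=cv2.INTER_CUBIC),cv2.resize(B,(400,300))]))
E
```

```text
clock: 13.1
tool_pos: [0.6135, 0.0148, 0.1553]
eef_rot: [0.769, 0.639, -0.004, 0.001]
contact_force: [-0.4, 0.3, -0.0]
opening: 0.597
finger_force: 0.0
clock: 13.7
tool_pos: [0.595, 0.173, 0.2095]
eef_rot: [0.768, 0.64, -0.003, -0.0]
contact_force: [0.3, -1.0, 0.5]
opening: 0.602
finger_force: 0.0
clock: 14.2
tool_pos: [0.6235, 0.3171, 0.2094]
eef_rot: [0.77, 0.638, -0.003, 0.001]
contact_force: [0.3, -0.4, 0.0]
opening: 0.599
finger_force: 0.0
('tcp tray mm', array([-81.8, 252.8]), 'z', np.float64(209.4), 'yaw(tool y) vs tray deg', np.float64(-0.27), 'tilt', array([-0.0031, -0.0048]), 'F', array([ 0.3, -0.4,  0. ]), 'op', 0.599) [-0.871  0.947  0.766  1.362 -0.677  1.106 -0.196]
```

View pics/c8.png

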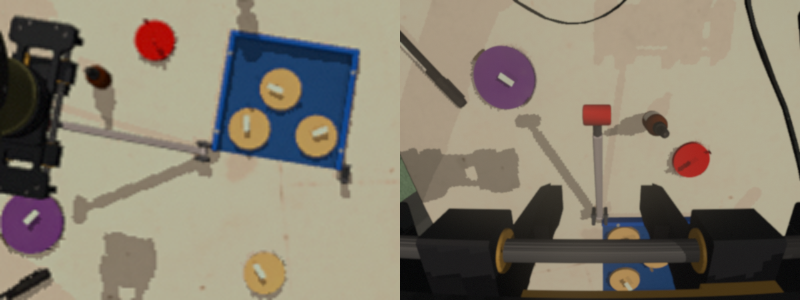

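The left half (top camera) shows all three dishes inside the tray at (250,128), (316,135) and (280,88), behind the mouth line. The right half (wrist) shows the knob at (597,115), which is wrist pixel (315,184), with the brown bottle to its right at (655,125).

```bash
python3 - <<'E'
from h import *
a,o=tf(); W=np.load("w8.npz");T=np.load("top0.npz");S=np.load("scene0.npz")
f=lambda p:(R2(a).T@(p[:2]-o)*1e3).round(1)
def red(im,x,y,w,h):
    hs=cv2.cvtColor(im[y:y+h,x:x+w],cv2.COLOR_RGB2HSV); m=(cv2.inRange(hs,(0,150,70),(6,255,255))|cv2.inRange(hs,(174,150,70),(180,255,255))); M=cv2.moments(m,True); return (x+M["m10"]/M["m00"],y+M["m01"]/M["m00"]),M["m00"]
w=red(W["img"],270,140,90,80)[0];t=red(T["img"],175,212,25,28)[0];s=red(S["img"],200,135,25,25)[0]
print(w,t,s)
for x in (tri(W,w,T,t),tri(W,w,S,s),tri(T,t,S,s)): print(f(x[0]),x[0].round(4),x[1].round(4))
p=tri(W,w,S,s)[0]; print("r from hinge",np.hypot(f(p)[1]-101.5,p[2]*1e3-13),np.arctan2(p[2]*1e3-13,f(p)[1]-101.5))
# dishes now
for k in ("t8","s8"):
    pass
E
```

```text
(314.8681747269891, 183.29719188767552) (185.55223880597015, 225.37313432835822) (211.77333333333334, 144.96)
[-84.2 294. ] [0.6286 0.3581 0.1347] 0.0013
[-84.4 293.6] [0.6283 0.3577 0.1332] 0.001
[-83.3 294.6] [0.6296 0.3585 0.1323] 0.0002
r from hinge 226.63278148929447 0.5593000360342579
```

```bash
python3 -m pendant '[0.6,0.274,-0.016,0,0,0,0, 0.6,0.274,-0.016,0,0,0,0, 0.6,0.274,-0.016,0.2,0,0,0, 0.6,0.274,-0.016,0.4,0,0,0, 0.6,0.274,-0.016,0.576,0,0,0, 0.6,0.274,-0.016,0.576,0,0,0, 0.1,0.274,-0.016,0.576,0,0,0, 0.1,0.274,-0.016,0.576,0,0,0, 0.1,0.274,-0.016,0.576,0,0,0, 0.1,0.274,-0.016,0.576,0,0,0, 0.1,0.274,-0.016,0.576,0,0,0, 0.1,0.274,-0.016,0.576,0,0,0]' 10
python3 - <<'E'
from h import *; from plant import r
s=r.get_state();print(where(s),s["q"].round(3))
E
```

```text
clock: 15.55
tool_pos: [0.6287, 0.3603, 0.125]
eef_rot: [0.769, 0.639, -0.001, -0.0]
contact_force: [-1.5, 1.9, 1.7]
opening: 0.296
finger_force: 10.0
('tcp tray mm', array([-84.5, 296.2]), 'z', np.float64(125.0), 'yaw(tool y) vs tray deg', np.float64(-0.2), 'tilt', array([-0.0012, -0.0009]), 'F', array([-1.5,  1.9,  1.7]), 'op', 0.296) [-0.886  1.068  0.716  1.336 -0.745  1.013 -0.218]
```

The opening of 26 mm matches the knob's length, so it is gripped along the hinge axis. Next I follow the arc up (bar at 32° toward 79°).

```bash
python3 -m pendant '[0.1,-0.106,0,-0.148,0,0,0, 0.1,-0.23,0,-0.284,0,0,0, 0.1,-0.369,0,-0.402,0,0,0, 0.1,-0.522,0,-0.504,0,0,0, 0.1,-0.686,0,-0.585,0,0,0, 0.1,-0.858,0,-0.646,0,0,0, 0.1,-0.985,0,-0.677,0,0,0, 0.1,-0.985,0,-0.677,0,0,0]' 10
python3 - <<'E'
from h import *; from plant import r
s=r.get_state();print(where(s),s["q"].round(3))
E
```

```text
clock: 16.35
tool_pos: [0.601, 0.2107, 0.2279]
eef_rot: [0.771, 0.637, -0.002, 0.0]
contact_force: [-3.5, 1.6, 5.9]
opening: 0.297
finger_force: 10.0
('tcp tray mm', array([-84.9, 144.1]), 'z', np.float64(227.9), 'yaw(tool y) vs tray deg', np.float64(-0.51), 'tilt', array([-0.0026, -0.0031]), 'F', array([-3.5,  1.6,  5.9]), 'op', 0.297) [-0.789  0.84   0.768  1.563 -0.652  1.014 -0.021]
```

```bash
python3 -m pendant '[0.1,-0.181,0,-0.024,0,0,0, 0.1,-0.365,0,-0.025,0,0,0, 0.1,-0.547,0,-0.005,0,0,0, 0.1,-0.725,0,0.038,0,0,0, 0.1,-0.896,0,0.102,0,0,0, 0.1,-0.991,0,0.148,0,0,0, 0.1,-0.991,0,0.148,0,0,0]' 10
python3 - <<'E'
from h import *; from plant import r
s=r.get_state();print(where(s),s["q"].round(3))
E
```

```text
clock: 17.05
tool_pos: [0.5736, 0.0647, 0.2041]
eef_rot: [0.771, 0.637, -0.003, 0.001]
contact_force: [-3.2, -1.6, 4.9]
opening: 0.296
finger_force: 10.0
('tcp tray mm', array([-85.5,  -4.5]), 'z', np.float64(204.1), 'yaw(tool y) vs tray deg', np.float64(-0.48), 'tilt', array([-0.0029, -0.0053]), 'F', array([-3.2, -1.6,  4.9]), 'op', 0.296) [-0.584  0.783  0.717  1.773 -0.66   0.846  0.257]
```

```bash
python3 -m pendant '[0.1,-0.156,0,0.096,0,0,0, 0.1,-0.299,0,0.21,0,0,0, 0.1,-0.428,0,0.34,0,0,0, 0.1,-0.539,0,0.486,0,0,0, 0.1,-0.632,0,0.643,0,0,0, 0.1,-0.705,0,0.811,0,0,0, 0.1,-0.751,0,0.962,0,0,0, 0.1,-0.751,0,0.962,0,0,0]' 10
python3 - <<'E'
from h import *; from plant import r
s=r.get_state();print(where(s),s["q"].round(3))
E
```

```text
clock: 17.85
tool_pos: [0.5533, -0.0445, 0.0588]
eef_rot: [0.77, 0.638, -0.003, 0.001]
contact_force: [-1.8, -3.2, -0.4]
opening: 0.297
finger_force: 10.0
('tcp tray mm', array([ -85.8, -115.6]), 'z', np.float64(58.8), 'yaw(tool y) vs tray deg', np.float64(-0.32), 'tilt', array([-0.0031, -0.0046]), 'F', array([-1.8, -3.2, -0.4]), 'op', 0.297) [-0.263  0.939  0.455  1.92  -0.845  0.488  0.617]
```

```bash
python3 -m pendant '[0.1,-0.02,0,0.09,0,0,0, 0.1,-0.03,0,0.17,0,0,0, 0.1,-0.043,0,0.25,0,0,0, 0.1,-0.045,0,0.31,0,0,0, 0.1,-0.045,0,0.363,0,0,0, 0.1,-0.045,0,0.363,0,0,0, 0.1,-0.045,0,0.363,0,0,0]' 10
python3 - <<'E'
from h import *; from plant import r
s=r.get_state();print(where(s),s["q"].round(3))
t=r.snapshot("scene");cv2.imwrite("pics/c9.png",cv2.resize(t["img"][170:320,200:400,::-1],(800,600),interpolation=cv2.INTER_CUBIC))
E
```

```text
clock: 18.55
tool_pos: [0.5523, -0.0503, 0.0064]
eef_rot: [0.77, 0.639, -0.001, 0.001]
contact_force: [-3.4, -4.2, -1.1]
opening: 0.303
finger_force: 10.0
('tcp tray mm', array([ -85.8, -121.4]), 'z', np.float64(6.4), 'yaw(tool y) vs tray deg', np.float64(-0.26), 'tilt', array([-0.0011, -0.0033]), 'F', array([-3.4, -4.2, -1.1]), 'op', 0.303) [-0.192  1.011  0.346  1.923 -0.903  0.37   0.68 ]
```

```bash
python3 -m pendant '[0.1,0,0,0.02,0,0,0, 0.1,0,0,0.025,0,0,0, 0.1,0,0,0.025,0,0,0]' 10 && python3 -m pendant '[0.55,0,0,0,0,0,0, 0.55,0,0,0,0,0,0, 0.55,0,0,0,0,0,0, 0.55,0,0,-0.1,0,0,0, 0.55,0,0,-0.35,0,0,0, 0.55,0,0,-0.35,0,0,0, 0,0,0,-0.35,0,0,0, 0,0,0,-0.35,0,0,0, 0,0,0,-0.35,0,0,0, 0,0,0,-0.35,0,0,0, 0,0,0,-0.35,0,0,0, 0,0,0,-0.35,0,0,0]' 10
python3 - <<'E'
from h import *; from plant import r
s=r.get_state();print(where(s))
E
```

```text
clock: 18.9
tool_pos: [0.5523, -0.0503, 0.0029]
eef_rot: [0.77, 0.639, -0.001, 0.001]
contact_force: [-3.0, -3.8, -0.7]
opening: 0.29
finger_force: 10.0
clock: 20.1
tool_pos: [0.5521, -0.0498, 0.0547]
eef_rot: [0.77, 0.639, -0.001, 0.0]
contact_force: [-0.6, 0.5, 0.1]
opening: 0.032
finger_force: 0.0
('tcp tray mm', array([ -86. , -120.9]), 'z', np.float64(54.7), 'yaw(tool y) vs tray deg', np.float64(-0.26), 'tilt', array([-0.0017, -0.0025]), 'F', array([-0.6,  0.5,  0.1]), 'op', 0.032)
```

```bash
python3 -m pendant '[0,0,0,0.1,0,0,0, 0,0,0,0.17,0,0,0, 0,0,0,0.19,0,0,0, 0,0,0,0.2,0,0,0, 0,0,0,0.21,0,0,0, 0,0,0,0.21,0,0,0]' && python3 -m pendant '[0,0,0,0.007,0,0,0, 0,0,0,0.014,0,0,0, 0,0,0,0.02,0,0,0, 0,0,0,0.02,0,0,0]'
```

```text
clock: 20.7
tool_pos: [0.5524, -0.0499, 0.0237]
eef_rot: [0.77, 0.639, -0.001, 0.001]
contact_force: [0.8, -0.7, -1.1]
opening: 0.005
finger_force: 0.0
clock: 21.1
tool_pos: [0.5527, -0.05, 0.0226]
eef_rot: [0.77, 0.638, -0.0, 0.001]
contact_force: [-3.3, 1.5, 16.7]
opening: 0.004
finger_force: 8.7
```

The press meets firm contact at 22.6 mm, the knob top's height when seated. I retract and check.

```bash
python3 -m pendant '[0,0,0,-0.2,0,0,0, 0,0,0,-0.6,0,0,0, 0,0,0,-1,0,0,0, 0,0,0,-1,0,0,0, 0,0,0,-1,0,0,0]' && python3 -m pendant '[0,-1,0,0,0,0,0, 0,-1,0,0,0,0,0, 0,-1,0,0,0,0,0, 0,-1,0,0,0,0,0, 0,-1,0,0,0,0,0]'
python3 - <<'E'
from h import *; from plant import r
t=r.snapshot("top");c=r.snapshot("scene");np.savez("t9.npz",**t)
cv2.imwrite("pics/f.png",np.hstack([cv2.resize(t["img"][160:320,160:360,::-1],(400,320),interpolation=cv2.INTER_CUBIC),cv2.resize(c["img"][160:320,190:390,::-1],(400,320),interpolation=cv2.INTER_CUBIC)]))
E
```

```text
clock: 21.6
tool_pos: [0.5544, -0.05, 0.1739]
eef_rot: [0.769, 0.639, 0.001, 0.003]
contact_force: [-0.1, 0.3, -0.4]
opening: 0.004
finger_force: 0.0
clock: 22.1
tool_pos: [0.5237, -0.1979, 0.17]
eef_rot: [0.771, 0.637, -0.002, -0.0]
contact_force: [-0.2, 0.8, 0.2]
opening: 0.006
finger_force: 0.0
```

View pics/f.png

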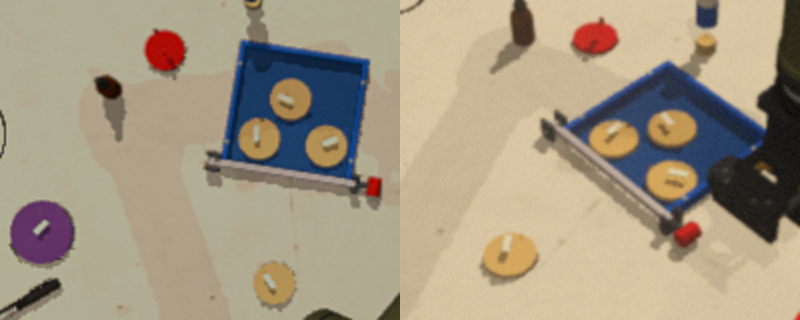

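The top half shows the bar across the mouth from (213,160) to the knob at (373,187), lying in the fork. The three dishes are behind it at (259,138), (327,146) and (291,100). The purple dish and the bottle are where they were and the arm touches nothing, so I hand in.

```bash
python3 -c "
from plant import r
print(r.finish_job())"
```

```text
the job is handed in; nothing more can be done
None
```

The job is handed in at about 22 s: the tray holds three sand-coloured dishes behind the closed drop bar, with the spare dishes left on the bench outside; the final pictures show this, but the verdict was not reported.

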